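# Hang a shoe last on the drop-keeper peg

## Task

Pick up the wooden shoe last with the red grip and hang it by its steel eye on the peg of the grey stand: push the eye along the peg past the yellow drop-flap, against the sprung black plate, until the flap falls shut behind the eye. Then ease it back onto the flap rather than letting it spring back, and let go, so that it hangs still and caught between flap and plate; feel your way gently (never press on the flap or the plate with more than 18 N, nor knock the stand), and leave everything else where it is.

Things in the scene. Friction and masses are not known exactly. Their poses are not given: they have to be found in the camera images.
- grip (a point): Middle of the red grip of the last to hang: an upright block 14 mm thick (its x), 40 wide (y), 46 high. This point is 168 mm above the sole, 48 mm straight above the eye's centre; block top 20 mm above it. z up, x along the hole of the eye, y along the last (toe +y). Grasp across the 14 mm, fingers before and behind the eye plate. Both sides are alike: it may hang either way round.
- eye (a point): Centre of that last's eye: an upright rectangular opening 36 mm wide (y), 28 mm high, in a steel plate 6 mm thick (x), 120 mm above the sole. Above it a bar 8 mm high, then the red grip; below it a bar 6 mm high, then a strap 24 mm wide to the last. Hung, the upper bar rests on the peg: eye centre 8 mm below the peg's axis.
- last: The wooden last, 207 mm long (y), 74 wide (x), 80 high, 0.3 to 0.55 kg, with its steel bracket 188 mm high; balanced under the eye. Origin at the sole, straight under the eye; axes as the grip's. Stands on the bench.
- peg_root (a point): Where the peg leaves the stand's grey head, on the peg's axis, 185 mm above the bench. The peg, a level round bar 12 mm thick with a round tip, points along this point's -x. It is drawn out and clamped at a length that differs each time and is not reported: the tip is 105 to 150 mm from this point. Flap, black plate and its stop move out with it. Find it by feel or by eye.
- flap (a joint): Yellow drop-flap, 26 mm wide, hinged on the peg's axis 25 mm behind the tip, hanging 31 mm below the axis. 0 = plumb (shut); grows as it is lifted inwards, to 1.35 rad; cannot swing outwards. The lower bar of the eye, pushed in, lifts it to 0.7 to 1.1 rad and passes under it; it falls once the eye is 22 to 28 mm past the hinge, the plate then pressed in 26 to 32 mm.
- buffer (a joint): Travel (m) of the sprung black plate, 44 mm wide, 36 high (10 above to 26 below the axis), its free face 27 mm behind the peg's tip. 0 = free, grows as pushed in; hard stop at 0.036. Spring 1 N plus 0.3 N per mm: about 9 to 11 N (plus friction) where the flap falls, 11.8 N at the stop. With the eye caught on the shut flap it stays pressed in about 6 mm (3 N).
- stand: The grey stand, fixed: base 130 x 150 x 14 mm, post 36 x 40 mm, head 60 x 44 mm with its top 200 mm above the bench. Origin on the bench under the post, 30 mm behind peg_root; peg along its -x.
- plain_last_mid (a point): Middle of a plain dark last with no eye, a bystander of the same size, 40 mm above its sole.
- jar_mid (a point): Middle of an amber jar, 72 mm wide, 85 mm high; a bystander.
- tin_mid (a point): Middle of a red tin, 80 mm wide, 65 mm high; a bystander.
- glue_mid (a point): Middle of a white bottle with a blue cap, 68 mm wide, 150 mm high; a bystander.
- hammer_grip (a point): Handle of a hammer 250 mm long lying on the bench; a bystander.
- awl_grip (a point): Handle of an awl 150 mm long lying on the bench; a bystander.
- tack_tray_in (a point): Inner floor of a wooden tack tray 75 x 100 mm, 26 mm high; a bystander.
- brush_grip (a point): Handle of a brush 170 mm long lying on the bench; a bystander.
Things that resemble listed ones, but are neither listed nor needed, are in the scene too. There is more than one size of the last; the one meant has the size given above.

How it is judged (in metres and radians):
On the way, in this order (a step that is already met when the one before it is completed fails the run):
1. the last with the red grip is lifted off the bench by more than 20 mm (height (world z) of last above 0.02 m), for 0.1 s.
2. the eye is on the peg and lifts the flap by more than 0.4 rad (y of eye in the frame of peg_root between -0.013 and 0.013 m and z of eye in the frame of peg_root between -0.02 and 0.01 m and value of joint flap above 0.4 rad), for 0.05 s.
3. the flap has fallen shut (under 0.15 rad) with the eye behind it, the black plate pressed in by more than 3 mm (value of joint flap below 0.15 rad and value of joint buffer above 0.003 m), for 0.1 s.
At the end, for the whole second after the job is handed in: The last hangs still (under 40 mm/s) by its eye: eye centre within 13 mm sideways of the peg axis, 14 mm below to 2 mm above it, 40 to 150 mm out from the stand's head; flap shut (under 0.15 rad), black plate held in over 3 mm, last upright within 0.25 rad (all of step 3 and y of eye in the frame of peg_root between -0.013 and 0.013 m and z of eye in the frame of peg_root between -0.014 and 0.002 m and x of eye in the frame of peg_root between -0.15 and -0.04 m and angle between last's own z axis and vertical below 0.25 rad and linear speed of last below 0.04 m/s); the robot touches nothing.
It fails at once if the last or the gripper pressed or knocked against the flap or the black plate with more than 18 N (contact force between any of last, the fingers and flap above 18 N or contact force between any of last, the fingers and buffer above 18 N).
It fails at once if the last, the gripper or the arm knocked against the stand or peg with more than 50 N (contact force between any of last, the fingers, the arm and stand above 50 N).
It fails at once if a bystander moved by more than 20 mm (distance of any of plain_last_mid, jar_mid, tin_mid, glue_mid, hammer_grip, awl_grip, tack_tray_in, brush_grip from where it was at the start of the episode above 0.02 m).
It also fails if it takes over 67 s, if anything falls off the work surface, if the arm or the gripper's body presses on something with over 40 N, if the wrist force passes 120 N, or if a joint passes its speed limit or range.

## Robot

A 6-joint arm with a two-finger parallel gripper is mounted at the origin on the work surface. World frame = base frame: x ahead of the robot, y to its left, z up, the work surface at z = 0. Lengths are in mm, angles in rad, forces in N, time in s.
With the tool pointing down it reaches from about 275 to 725 mm from the base axis. Payload 5.6 kg.
Tool frame: the origin (TCP) lies midway between the tips of the shut fingers; the grasp point (between the pads) lies grip_point_offset behind it (grip_point_offset is the distance from the TCP to the grasp point, in mm); z points along the fingers, y is the direction in which the jaws open and shut (so a half turn about z gives the same grasp; the last joint's range is limited). The gripper opens to 85 mm and grips with 20 to 120 N. Pads are 22 mm wide; open, the fingers measure 114 mm over their backs; the gripper's body (76 mm by 85 mm) begins 54 mm behind the grasp point. The pads swing forward as they close: fully open they stand 13 mm farther back than shut.
Start: joints at [-0.871, 0.255, 0.108, 0, -1.424, -0.285], TCP at [221.672, -503.343, 231.283] pointing down, gripper open.
Joint ranges: [-2.95, 2.95], [-1.21, 1.97], [-1.09, 1.5], [-2.87, 1.71], [-2.94, -0.07], [-3.05, 3.05]. Speed limits (rad/s): [2.57, 2.57, 3.14, 3.14, 3.14, 3.14].

## Interface

Orientations are given as a rotation vector (axis times angle).
In Python, from rig import get_state, camera, hand_in, grip_point_offset gives the robot as it stands.
- The arm moves only by the shell command python3 -m pendant 'ROWS' [FORCE]. ROWS is a JSON object of lists of equal length, an entry for each row: "offset": the shift along the tool's x, y, z in mm, a list of three; "rotation": the turn, a rotation vector about the tool's x, y, z in rad, a list of three; "fingers": the closure in counts, from 0 (fully open) to 255 (shut). In form: {"offset": [[x, y, z], ...], "rotation": [[wx, wy, wz], ...], "fingers": [fingers, ...]}. A call has 1 to 12 rows; each row shifts and turns the commanded pose from where the row before left it, along the tool's axes as they then stand; what a row does not reach is not made up. A row lasts 1/10 s, in which the tool goes at most 50 mm and 8.59 degrees, less where a joint would pass 70% of its speed; a pose out of reach is approached as far as the arm can. A call is refused whole if a number of a shift passes 50 or a number of a turn 0.15, either way. A call with a gripper value outside its range is refused whole. The fingers move at their own pace and stop on an object; FORCE is the grip in N (left out, the last holds). Time passes only in rows, so rows that do not move let the fingers close. It gives the time, the measured TCP pose, the force and the opening at its end, in the units of the state.
- get_state(): the state, without advancing time (a new reading comes with each control period).
- camera(name): name is "scene" or "top" or "wrist"; returns a dict with "image" (384x512x3 uint8, blue, green, red), "mtx" (3x3 intrinsics, pixels), "R" (3x3) and "t" (3): a world point X has camera coordinates R X + t; the wrist camera has in their place "hand_eye" (4x4, takes a point from camera to tool coordinates, whose origin is the TCP and whose axes are the flange's). Camera axes: x right, y down, z forward; pixel columns grow to the right and rows downward; lengths in mm; the calibration is good to about 2 mm. A picture is of the moment at which its call begins: read the wrist's pose just before it. There is no depth.
- hand_in(): hands the job in, once; it reports no verdict.
The state is a dict: "time_s": time; "q": joint angles; "dq": joint speeds; "effort": joint torques, N m; "ee_pos": TCP position; "tcp_rot": TCP orientation; "wrist_force": force on the tool from outside, world axes, zero at the start; "moment": the same for the moment, N m; "gripper_width": opening from 0.0 (shut) to 1.0 (fully open).
Only numpy, scipy, OpenCV 4.12 (cv2) and the standard library are available. Lean on these libraries where they do the work, as an engineer would, in place of code of your own. Each camera call takes 0.05 s, during which the arm holds its last target.

## Working session

There is one attempt and no reset: what is moved stays moved. The work goes in short steps, Python scripts to look and compute and a shell command to move; the robot and the scene stay as the last step left them, time stands still between calls to the robot, and variables do not carry over. Pictures are saved under pics/ and viewed, and the job is handed in when it is done.

```bash
ls; mkdir -p pics; python3 - <<'E'
from rig import get_state,camera,grip_point_offset
import cv2,pickle
print(grip_point_offset)
s=get_state();print(s)
d={}
for n in("scene","top","wrist"):
    c=camera(n);cv2.imwrite(f"pics/{n}0.png",c["image"]);d[n]=c
    print(n,{k:v for k,v in c.items() if k!="image"})
pickle.dump(d,open("cams0.pkl","wb"))
E
```

```text
pics
18.700000000000003
{'time_s': 0.0, 'q': array([-8.71374692e-01,  2.55743160e-01,  1.06985794e-01, -5.25769324e-04,
       -1.42386015e+00, -2.84536232e-01]), 'dq': array([-0.00024814, -0.00058209, -0.00041284,  0.0013439 , -0.0003917 ,
        0.00012966]), 'effort': array([-5.63230824e-04, -3.86631310e+01,  2.37947398e+01,  5.36558971e+00,
       -6.13917175e-03,  4.75561777e-06]), 'ee_pos': array([ 221.53535788, -502.86767868,  230.38259408]), 'tcp_rot': array([ 6.46834373e-01, -3.07386988e+00, -2.90693215e-03]), 'wrist_force': array([-0.43091817, -0.71904258, -0.33056486]), 'moment': array([ 0.03107925, -0.00082096, -0.01717661]), 'gripper_width': 0.9985750707668735}
scene {'mtx': array([[375.20589668,   0.        , 250.22473902],
       [  0.        , 375.20589668, 192.5418628 ],
       [  0.        ,   0.        ,   1.        ]]), 'R': array([[ 0.13744679,  0.99041965, -0.01331524],
       [ 0.81771185, -0.12104476, -0.56275705],
       [-0.55897738,  0.06646112, -0.8265151 ]]), 't': array([ -20.40855593, -363.58487923, 1664.89968406])}
top {'mtx': array([[431.00946475,   0
[... 162 characters left out ...]
8704 ,  0.00920805],
       [-0.99782824,  0.0125838 , -0.06465637],
       [ 0.06453212, -0.01004192, -0.9978651 ]]), 't': array([ -32.56963246,  550.86480624, 1322.29303745])}
wrist {'mtx': array([[269.52620991,   0.        , 256.42191142],
       [  0.        , 269.52620991, 190.6854726 ],
       [  0.        ,   0.        ,   1.        ]]), 'hand_eye': array([[-8.01901820e-04, -9.65688672e-01, -2.59701263e-01,
         6.57373486e+01],
       [ 9.99999069e-01, -1.06116517e-03,  8.58117171e-04,
         7.94297079e-01],
       [-1.10425997e-03, -2.59700333e-01,  9.65688624e-01,
        -1.42674328e+02],
       [ 0.00000000e+00,  0.00000000e+00,  0.00000000e+00,
         1.00000000e+00]])}
```

View pics/scene0.png

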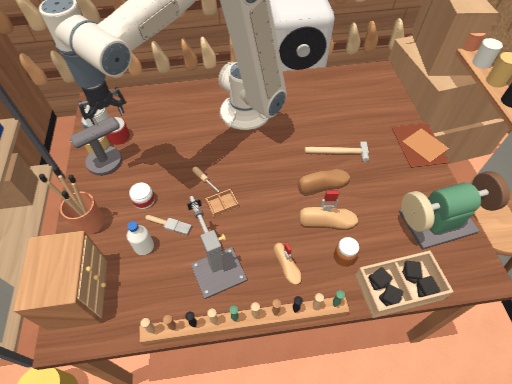

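View pics/top0.png

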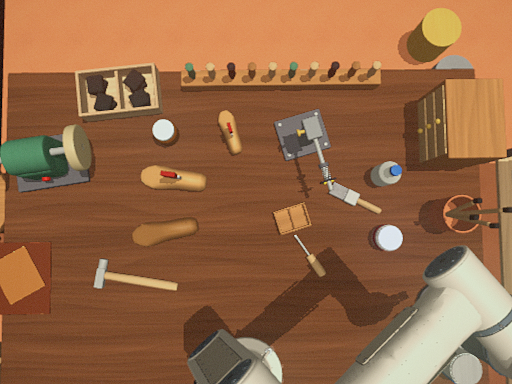

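View pics/wrist0.png

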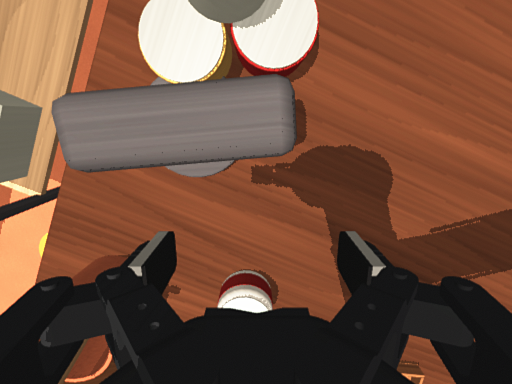

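```bash
cat > h.py <<'E'
import numpy as np,pickle,cv2
from scipy.spatial.transform import Rotation as Ro
def ray(c,uv,s=None):
    d=np.linalg.inv(c["mtx"])@[uv[0],uv[1],1.]
    if "R" in c: return -c["R"].T@c["t"], c["R"].T@d
    T=np.eye(4);T[:3,:3]=Ro.from_rotvec(s["tcp_rot"]).as_matrix();T[:3,3]=s["ee_pos"]
    M=T@c["hand_eye"]; return M[:3,3],M[:3,:3]@d
def plane(c,uv,z,s=None):
    o,d=ray(c,uv,s); return o+d*(z-o[2])/d[2]
def tri(rs):
    A=0;b=0
    for o,d in rs:
        d=d/np.linalg.norm(d);P=np.eye(3)-np.outer(d,d);A=A+P;b=b+P@o
    x=np.linalg.solve(A,b)
    return x,[float(np.linalg.norm((np.eye(3)-np.outer(d,d)/(d@d))@(x-o))) for o,d in rs]
def proj(c,X,s=None):
    if "R" in c: p=c["R"]@X+c["t"]
    else:
        T=np.eye(4);T[:3,:3]=Ro.from_rotvec(s["tcp_rot"]).as_matrix();T[:3,3]=s["ee_pos"]
        p=(np.linalg.inv(T@c["hand_eye"])@np.append(X,1))[:3]
    q=c["mtx"]@p;return q[:2]/q[2]
def crop(im,x0,y0,x1,y1,f,name):
    cv2.imwrite(name,cv2.resize(im[y0:y1,x0:x1],None,fx=f,fy=f,interpolation=cv2.INTER_CUBIC))
E
python3 - <<'E'
from h import *
d=pickle.load(open("cams0.pkl","rb"))
crop(d["top"]["image"],130,90,340,220,3.8,"pics/topc.png")
crop(d["scene"]["image"],170,170,370,310,3.9,"pics/scenec.png")
for n in("top","scene"):
    im=d[n]["image"].astype(int);h=cv2.cvtColor(d[n]["image"],cv2.COLOR_BGR2HSV)
    m=((h[...,0]<6)|(h[...,0]>174))&(h[...,1]>190)&(h[...,2]>90)
    k,l,st,ce=cv2.connectedComponentsWithStats(m.astype(np.uint8))
    for i in range(1,k):
        if st[i,4]>15: print(n,st[i],ce[i])
E
```

```text
top [227 123   5   9  22] [229.13636364 126.95454545]
top [161 171  14   7  64] [167.59375  173.984375]
top [ 42 177   8   4  30] [ 45.4        178.46666667]
```

View pics/topc.png

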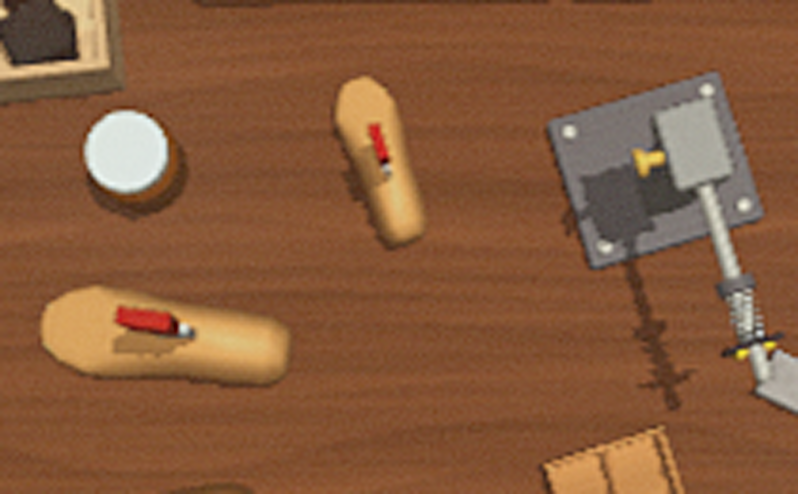

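View pics/scenec.png

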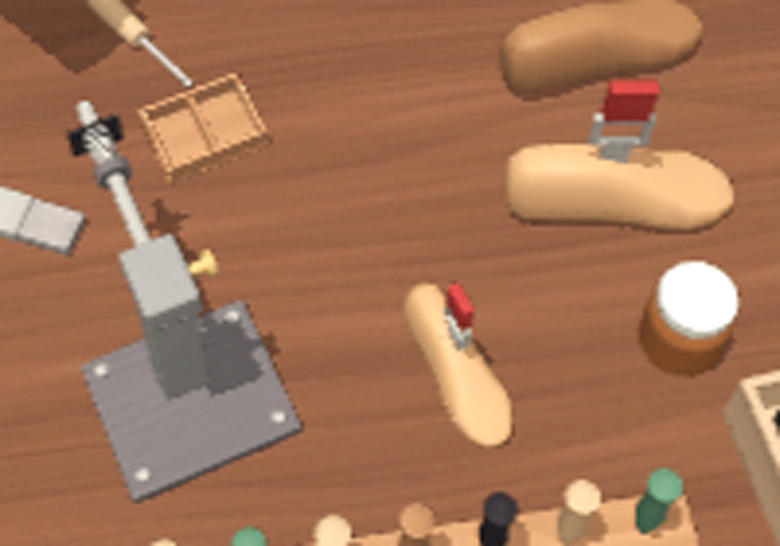

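```bash
python3 - <<'E'
from h import *
d=pickle.load(open("cams0.pkl","rb"));t=d["top"];s=d["scene"]
T=lambda u,v:(130+u/3.8,90+v/3.8);S=lambda u,v:(170+u/3.9,170+v/3.9)
print("cams",ray(t,(0,0))[0],ray(s,(0,0))[0])
print("tip",tri([ray(t,T(765,378)),ray(s,S(84,106))]), plane(t,T(765,378),185),plane(s,S(84,106),185))
print("headtop corners",[plane(t,T(*p),200).round(0) for p in((654,113),(712,95),(732,178),(676,192))])
print("headtop scene",[plane(s,S(*p),200).round(0) for p in((119,257),(172,235),(198,280),(145,305))])
print("base corners",[plane(t,T(*p),14).round(0) for p in((549,122),(718,73),(763,214),(594,268))])
print("ring",plane(t,T(736,284),185))
print("grip top", plane(t,T(147,318),188),[plane(t,T(*p),188).round() for p in((119,308),(178,315),(116,325),(174,333))])
print("grip scene top", [plane(s,S(*p),188).round() for p in((612,82),(658,82),(655,97),(606,97))])
print("last",[plane(t,T(*p),40).round() for p in((41,325),(290,350))])
print("last scene base",[plane(s,S(*p),30).round() for p in((510,185),(733,195))])
E
```

```text
cams [ 463.90796381  -26.21902476 1355.38690286] [1230.75401379 -134.44810382 1171.18303286]
tip (array([ 549.38378547, -243.27546235,  178.45195241]), [1.4265915479154538, 1.4265915479156241]) [ 548.78428558 -243.50345938  185.        ] [ 554.18961228 -241.14267362  185.        ]
headtop corners [array([ 739., -166.,  200.]), array([ 751., -208.,  200.]), array([ 691., -221.,  200.]), array([ 682., -180.,  200.])]
headtop scene [array([ 704., -220.,  200.]), array([ 691., -180.,  200.]), array([ 731., -164.,  200.]), array([ 746., -204.,  200.])]
base corners [array([ 776., -101.,   14.]), array([ 816., -242.,   14.]), array([ 697., -277.,   14.]), array([ 654., -136.,   14.])]
ring [ 616.92587468 -224.24622798  185.        ]
grip top [597.12255748 198.63488999 188.        ] [array([605., 219., 188.]), array([599., 177., 188.]), array([592., 221., 188.]), array([586., 179., 188.])]
grip scene top [array([596., 186., 188.]), array([601., 223., 188.]), array([615., 216., 188.]), array([609., 177., 188.])]
last [array([609., 312.,  40.]), array([587., 112.,  40.])]
last scene base [array([590., 118.,  30.]), array([629., 313.,  30.])]
```

```bash
python3 - <<'E'
from h import *
d=pickle.load(open("cams0.pkl","rb"));t=d["top"];s=d["scene"]
print("cap",plane(t,(396,170),150),plane(s,(133,227),150))
crop(t["image"],300,130,440,270,4,"pics/b.png");crop(s["image"],110,180,240,280,5,"pics/b2.png")
E
```

```text
cap [ 604.11153897 -434.12649091  150.        ] [ 615.24003825 -431.3145163   150.        ]
```

View pics/b.png

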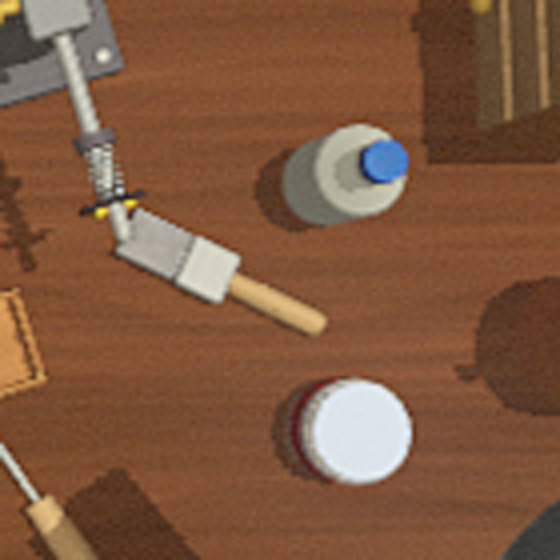

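View pics/b2.png

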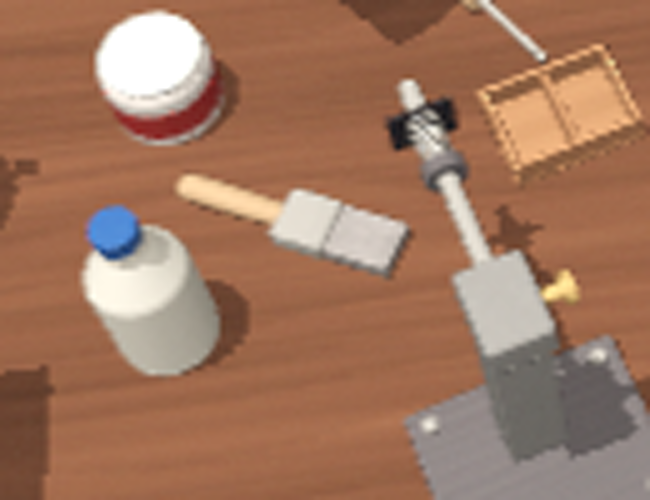

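```bash
cat >> h.py <<'E'
def rel(s,tgt,yaw=None):
    R=Ro.from_rotvec(s["tcp_rot"]).as_matrix()
    print("offset tool",(R.T@(np.array(tgt)-s["ee_pos"])).round(1),"yaw y",np.degrees(np.arctan2(R[1,1],R[0,1])).round(2),"z axis",R[:,2].round(4))
    if yaw is not None:
        c,q=np.cos(np.radians(yaw)),np.sin(np.radians(yaw))
        y=np.array([c,q,0]);z=np.array([0,0,-1.]);D=np.column_stack([np.cross(y,z),y,z])
        print("rot",Ro.from_matrix(R.T@D).as_rotvec().round(4))
E
python3 - <<'E'
from h import *;from rig import get_state
rel(get_state(),(597,198,300),173.4)
E
```

```text
offset tool [-626.1  490.4  -68.7] yaw y 113.76 z axis [-7.0e-04  1.3e-03 -1.0e+00]
rot [ 1.3000e-03  7.0000e-04 -1.0409e+00]
```

```bash
python3 -m pendant '{"offset":[[0,0,-30],[-10,8,-30],[-30,24,-10],[-35,27,0],[-35,27,0],[-35,27,0],[-35,27,0],[-35,27,0],[-35,27,0],[-35,27,0],[-35,27,0],[-35,27,0]],"rotation":[[0,0,0],[0,0,0],[0,0,0],[0,0,0],[0,0,0],[0,0,0],[0,0,0],[0,0,0],[0,0,0],[0,0,0],[0,0,0],[0,0,0]],"fingers":[0,0,0,0,0,0,0,0,0,0,0,0]}'
python3 - <<'E'
from h import *;from rig import get_state
rel(get_state(),(597,198,300),173.4)
E
```

```text
time_s: 1.35
ee_pos: [436.0, -106.8, 301.3]
tcp_rot: [-0.647, 3.074, 0.0]
wrist_force: [1.8, -0.4, 0.9]
gripper_width: 1.002
offset tool [-270.2  214.     1.3] yaw y 113.78 z axis [ 1.e-04  1.e-04 -1.e+00]
rot [ 0.0000e+00  2.0000e-04 -1.0405e+00]
```

```bash
python3 -m pendant '{"offset":[[-34,27,0],[-34,27,0],[-34,27,0],[-34,27,0],[-34,27,0],[-34,27,0],[-34,27,0],[-32,25,0]],"rotation":[[0,0,0],[0,0,0],[0,0,0],[0,0,0],[0,0,0],[0,0,0],[0,0,0],[0,0,0]],"fingers":[0,0,0,0,0,0,0,0]}'
python3 -m pendant '{"offset":[[0,0,0],[0,0,0],[0,0,0],[0,0,0],[0,0,0],[0,0,0],[0,0,0],[0,0,0],[0,0,0]],"rotation":[[0,0,-0.14],[0,0,-0.14],[0,0,-0.14],[0,0,-0.14],[0,0,-0.14],[0,0,-0.14],[0,0,-0.14],[0,0,-0.06],[0,0,0]],"fingers":[0,0,0,0,0,0,0,0,0]}'
python3 - <<'E'
from h import *;from rig import get_state,camera
s=get_state();c=camera("wrist");cv2.imwrite("pics/w1.png",c["image"]);pickle.dump((s,c),open("w1.pkl","wb"))
rel(s,(597,198,300),173.4)
E
```

```text
time_s: 2.15
ee_pos: [597.0, 197.9, 300.8]
tcp_rot: [0.647, -3.073, 0.0]
wrist_force: [0.7, -0.2, 0.8]
gripper_width: 0.999
time_s: 3.05
ee_pos: [596.5, 196.1, 300.8]
tcp_rot: [2.089, -2.345, -0.0]
wrist_force: [-0.1, -0.3, -0.2]
gripper_width: 1.005
offset tool [-2.  -0.3  0.8] yaw y 173.38 z axis [-8.e-04 -3.e-04 -1.e+00]
rot [ 0.0008 -0.0004 -0.0004]
```

View pics/w1.png

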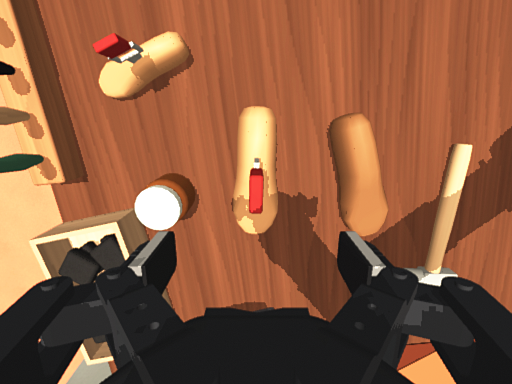

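```bash
python3 - <<'E'
from h import *
s,c=pickle.load(open("w1.pkl","rb"))
crop(c["image"],220,95,300,245,5,"pics/w1c.png")
h=cv2.cvtColor(c["image"],cv2.COLOR_BGR2HSV)
m=((h[...,0]<6)|(h[...,0]>174))&(h[...,1]>180)
m[:, :225]=0;m[:,300:]=0;m[:140]=0;m[230:]=0
for v in range(155,220,3):
    x=np.where(m[v])[0]
    if len(x):print(v,x.min(),x.max(),c["image"][v,(x.min()+x.max())//2])
for v in (110,118,126,134,142,150,222,228): 
    pass
E
```

```text
170 251 261 [ 20  22 119]
173 251 262 [ 26  29 124]
176 250 262 [ 55  61 246]
179 250 262 [ 63  71 250]
182 250 262 [ 63  71 250]
185 250 262 [ 63  71 250]
188 250 262 [ 63  71 250]
191 250 262 [ 62  69 250]
194 250 262 [ 62  70 249]
197 249 262 [ 61  67 249]
200 249 262 [ 61  68 249]
203 249 262 [ 62  69 249]
206 249 261 [ 62  70 250]
209 249 261 [ 60  67 255]
212 250 260 [ 32  34 160]
```

View pics/w1c.png

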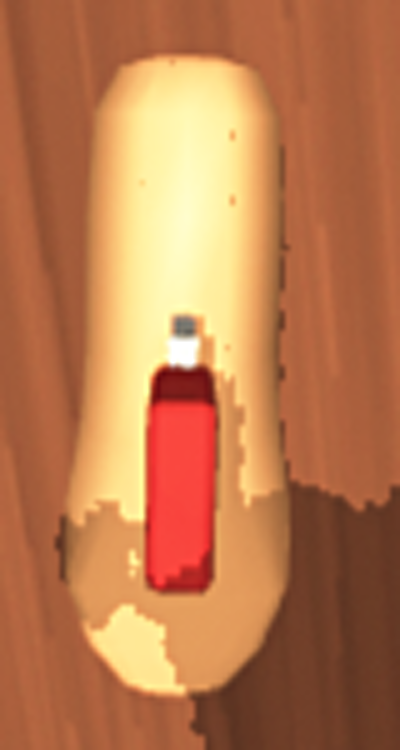

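```bash
python3 - <<'E'
from h import *
from rig import get_state
s,c=pickle.load(open("w1.pkl","rb"))
a=plane(c,(256.6,175),188,s);b=plane(c,(255.6,213),188,s)
print(a,b,(a+b)/2,np.linalg.norm(a-b),np.degrees(np.arctan2(*(b-a)[:2][::-1]))-90)
g=(a+b)/2
print(np.linalg.norm(plane(c,(250,190),188,s)-plane(c,(263,190),188,s)))
d=pickle.load(open("cams0.pkl","rb"));
rel(get_state(),(g[0],g[1],168-18.7+3),np.degrees(np.arctan2(*(b-a)[:2][::-1]))+90)
E
```

```text
[594.2521249  184.49846606 188.        ] [599.76118177 223.03297989 188.        ] [597.00665333 203.76572297 188.        ] 38.92632096091206 -8.136114861017731
12.755796812332315
offset tool [ -7.8   0.3 148.6] yaw y 173.27 z axis [-8.e-04 -3.e-04 -1.e+00]
rot [ 0.0007 -0.0004  0.0245]
```

```bash
python3 -m pendant '{"offset":[[-6,0,0],[0,0,25],[0,0,35],[0,0,35],[0,0,30],[0,0,15],[0,0,8],[0,0,0],[0,0,0]],"rotation":[[0,0,0.0245],[0,0,0],[0,0,0],[0,0,0],[0,0,0],[0,0,0],[0,0,0],[0,0,0],[0,0,0]],"fingers":[0,0,0,0,0,0,0,0,0]}' 60
python3 - <<'E'
from h import *;from rig import get_state,camera
s=get_state();c=camera("wrist");cv2.imwrite("pics/w2.png",c["image"])
rel(s,(597,202,152.3),171.9)
E
```

```text
time_s: 4.0
ee_pos: [597.9, 202.2, 154.4]
tcp_rot: [-2.058, 2.371, -0.001]
wrist_force: [-0.2, 0.5, 0.6]
gripper_width: 0.996
offset tool [0.3 0.9 2.1] yaw y 171.92 z axis [ 1.7e-03  5.0e-04 -1.0e+00]
rot [-0.0016  0.0007  0.0004]
```

View pics/w2.png

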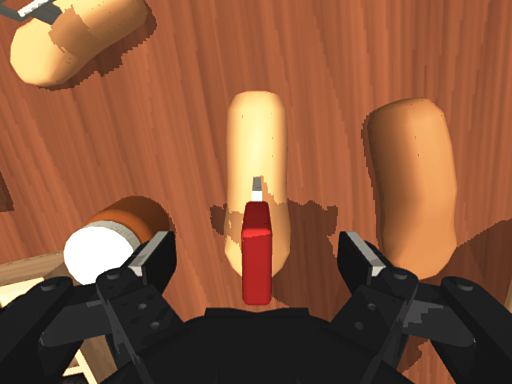

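```bash
python3 -m pendant '{"offset":[[0,0.8,1],[0,0,0],[0,0,0],[0,0,0],[0,0,0],[0,0,0],[0,0,0],[0,0,0],[0,0,0],[0,0,0]],"rotation":[[0,0,0],[0,0,0],[0,0,0],[0,0,0],[0,0,0],[0,0,0],[0,0,0],[0,0,0],[0,0,0],[0,0,0]],"fingers":[120,180,255,255,255,255,255,255,255,255]}' 60
python3 - <<'E'
from h import *;from rig import get_state,camera
s=get_state();c=camera("wrist");cv2.imwrite("pics/w3.png",c["image"])
print(plane(c,(256.6,227),188,s),plane(c,(257,303),188,s),s["wrist_force"],s["moment"],s["ee_pos"])
E
```

```text
time_s: 5.05
ee_pos: [596.7, 202.2, 152.4]
tcp_rot: [-2.06, 2.372, -0.0]
wrist_force: [1.2, -0.2, 0.1]
gripper_width: 0.156
[593.20680574 182.4676938  188.        ] [598.35116284 219.99994894 188.        ] [ 1.19612822 -0.21904783  0.14237423] [ 0.12542441 -0.37728004 -0.0115836 ] [596.68136871 202.19942392 152.41335395]
```

View pics/w3.png

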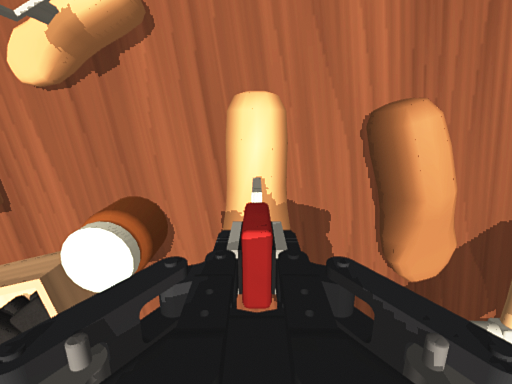

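```bash
python3 -m pendant '{"offset":[[0,0,-5],[0,0,-10],[0,0,-20],[0,0,-25],[0,0,-25],[0,0,-20],[0,0,-10],[0,0,0],[0,0,0],[0,0,0]],"rotation":[[0,0,0],[0,0,0],[0,0,0],[0,0,0],[0,0,0],[0,0,0],[0,0,0],[0,0,0],[0,0,0],[0,0,0]],"fingers":[255,255,255,255,255,255,255,255,255,255]}' 90
python3 - <<'E'
from h import *;from rig import get_state,camera
s=get_state();c=camera("wrist");cv2.imwrite("pics/w4.png",c["image"]);print(s["wrist_force"],s["moment"])
rel(s,(480,-10,268),196.5)
E
```

```text
time_s: 6.1
ee_pos: [595.8, 202.0, 265.5]
tcp_rot: [2.058, -2.37, -0.002]
wrist_force: [0.0, -0.3, -5.8]
gripper_width: 0.154
[ 0.03850318 -0.26749163 -5.75784003] [-0.08049624 -0.02825765 -0.01649846]
offset tool [226.1  85.   -1.9] yaw y 171.95 z axis [-0.0031 -0.0012 -1.    ]
rot [ 0.0032 -0.001  -0.4285]
```

View pics/w4.png

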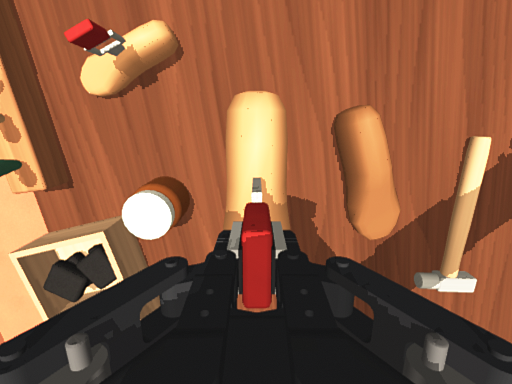

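```bash
python3 -m pendant '{"offset":[[0,0,0],[0,0,0],[0,0,0],[0,0,0],[0,0,0],[0,0,0],[0,0,0]],"rotation":[[0,0,-0.05],[0,0,-0.1],[0,0,-0.1],[0,0,-0.1],[0,0,-0.06],[0,0,-0.02],[0,0,0]],"fingers":[255,255,255,255,255,255,255]}'
python3 - <<'E'
from h import *;from rig import get_state,camera
s=get_state()
rel(s,(440,0,266),196.5);rel(s,(455,-271,266))
E
```

```text
time_s: 6.85
ee_pos: [596.3, 202.1, 266.7]
tcp_rot: [2.517, -1.878, -0.001]
wrist_force: [0.0, 0.7, -4.7]
gripper_width: 0.152
offset tool [149.2 207.4   0.9] yaw y -163.46 z axis [-1.e-03 -5.e-04 -1.e+00]
rot [ 0.0011 -0.0002  0.0007]
offset tool [413.2 270.2   1. ] yaw y -163.46 z axis [-1.e-03 -5.e-04 -1.e+00]
```

```bash
python3 -m pendant '{"offset":[[8,10,0],[16,22,0],[24,34,0],[24,34,0],[24,34,0],[24,34,0],[18,25,0],[11,14,0]],"rotation":[[0,0,0],[0,0,0],[0,0,0],[0,0,0],[0,0,0],[0,0,0],[0,0,0],[0,0,0]],"fingers":[255,255,255,255,255,255,255,255]}'
python3 -m pendant '{"offset":[[10,2,0],[25,6,0],[33,8,0],[33,8,0],[33,8,0],[33,8,0],[33,8,0],[33,8,0],[20,5,0],[11,2,0],[0,0,0],[0,0,0]],"rotation":[[0,0,0],[0,0,0],[0,0,0],[0,0,0],[0,0,0],[0,0,0],[0,0,0],[0,0,0],[0,0,0],[0,0,0],[0,0,0],[0,0,0]],"fingers":[255,255,255,255,255,255,255,255,255,255,255,255]}'
python3 - <<'E'
from h import *;from rig import get_state,camera
s=get_state();c=camera("wrist");cv2.imwrite("pics/w5.png",c["image"]);pickle.dump((s,c),open("w5.pkl","wb"))
t=camera("top");cv2.imwrite("pics/t5.png",t["image"]);sc=camera("scene");cv2.imwrite("pics/s5.png",sc["image"])
pickle.dump((t,sc),open("ts5.pkl","wb"))
rel(s,(455,-271,266),196.5);print(s["wrist_force"],s["moment"])
E
```

```text
time_s: 7.65
ee_pos: [439.0, -1.4, 267.8]
tcp_rot: [-2.516, 1.88, -0.001]
wrist_force: [1.2, -0.0, -4.3]
gripper_width: 0.154
time_s: 8.85
ee_pos: [456.0, -270.3, 266.9]
tcp_rot: [-2.518, 1.878, 0.001]
wrist_force: [-0.1, -0.4, -4.6]
gripper_width: 0.151
offset tool [0.4 1.2 0.9] yaw y -163.42 z axis [-4.e-04  7.e-04 -1.e+00]
rot [0.0001 0.0008 0.0014]
[-0.13087433 -0.41045621 -4.57122739] [ 0.03977509 -0.06173166 -0.04879248]
```

View pics/w5.png

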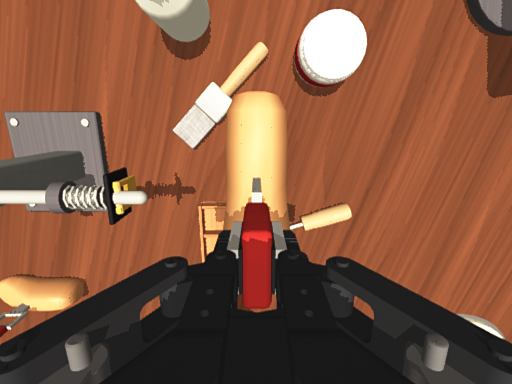

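View pics/s5.png

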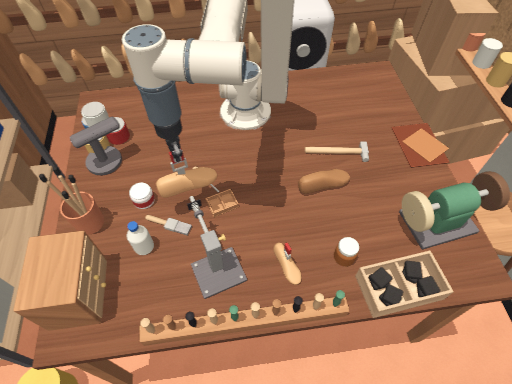

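```bash
python3 - <<'E'
from h import *
s,c=pickle.load(open("w5.pkl","rb"))
crop(c["image"],0,160,160,240,5,"pics/w5c.png")
g=c["image"].astype(int)
for u in (2,6,10,14,18,22,26,30,34,38,41,125,138,140,142,144):
    col=g[170:225,u].min(axis=1); x=np.where(col>135)[0]+170
    print(u,x.min() if len(x) else None,x.max() if len(x) else None,len(x))
E
```

```text
2 191 203 13
6 191 203 13
10 191 203 13
14 191 203 13
18 191 203 13
22 191 203 13
26 191 203 13
30 191 206 16
34 191 205 15
38 191 203 13
41 191 203 13
125 191 203 13
138 191 203 13
140 191 203 13
142 192 203 12
144 194 201 8
```

View pics/w5c.png

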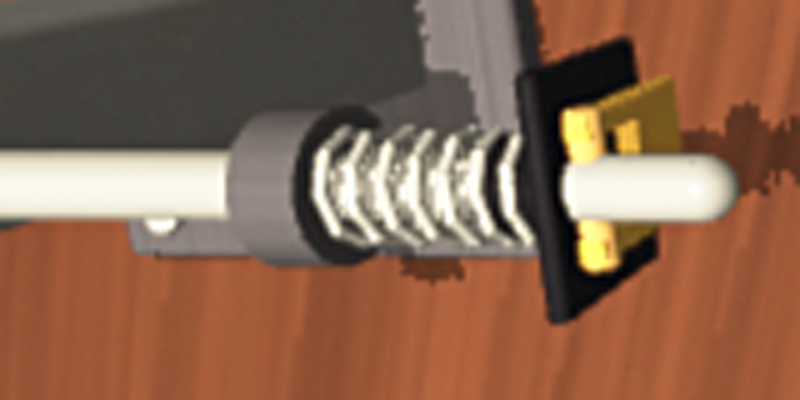

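```bash
python3 - <<'E'
from h import *
s,c=pickle.load(open("w5.pkl","rb"))
h=cv2.cvtColor(c["image"],cv2.COLOR_BGR2HSV)
m=((h[...,0]<6)|(h[...,0]>174))&(h[...,1]>150)
m[:, :225]=0;m[:,300:]=0
for v in range(195,315,4):
    x=np.where(m[v])[0]
    if len(x):print(v,x.min(),x.max(),c["image"][v,257],end=';')
R=Ro.from_rotvec(s["tcp_rot"]).as_matrix()
tl=lambda X:(R.T@(X-s["ee_pos"])).round(1)
z=s["ee_pos"][2]+35.6
for uv in((257,231),(257,306)): print(tl(plane(c,uv,z,s)))
a=plane(c,(2,197),185,s);b=plane(c,(140,197),185,s);tip=plane(c,(147.5,197),185,s)
print("axis tool",tl(a),tl(b),"tip",tl(tip),tip,"yaw",np.degrees(np.arctan2(*(a-b)[:2][::-1])))
# cross-check eye plate feature, heel bar, plate lower strap
E
```

```text
203 248 264 [ 38  44 123];207 245 267 [ 24  26 115];211 245 268 [ 24  26 118];215 244 268 [ 25  27 122];219 244 269 [ 23  27 122];223 243 270 [ 24  27 120];227 242 271 [ 25  27 125];231 242 271 [ 38  42 190];235 241 272 [ 54  59 238];239 241 272 [ 42  48 214];243 241 272 [ 34  37 171];247 242 271 [ 34  37 172];251 242 271 [ 34  38 172];255 242 271 [ 33  37 171];259 242 271 [ 34  38 172];263 242 270 [ 34  37 170];267 242 270 [ 34  38 170];271 242 270 [ 34  37 170];275 243 270 [ 33  37 168];279 243 270 [ 34  38 168];283 243 270 [ 33  37 167];287 243 270 [ 34  37 169];291 243 270 [ 34  38 169];295 242 271 [ 34  38 171];299 242 271 [ 34  37 170];303 243 270 [ 34  37 169];307 245 268 [ 29  31 147];[ 18.    0.5 -35.6]
[-19.7   0.5 -35.6]
axis tool [  -1.3 -220.7   81.8] [  -1.4 -100.9   81.9] tip [ -1.4 -94.4  81.9] [ 546.0436679  -241.92637968  185.        ] yaw 16.53201119230706
```

```bash
python3 - <<'E'
from h import *
d=pickle.load(open("cams0.pkl","rb"));s,c=pickle.load(open("w5.pkl","rb"))
p=plane(d["top"],(389.5,237.5),65);q=plane(c,(333,43),65,s);print(p,q)
R=Ro.from_rotvec(s["tcp_rot"]).as_matrix()
print("tool",R.T@(p-s["ee_pos"]),R.T@(q-s["ee_pos"]))
for uv in((230,92),(287,92)): print(R.T@(plane(c,uv,s["ee_pos"][2]-105,s)-s["ee_pos"]))
print(plane(d["scene"],(140,190),65))
E
```

```text
[ 411.38559478 -436.44943027   65.        ] [ 413.27913163 -437.40415762   65.        ]
tool [146.67019939  90.19391198 201.76723601] [148.12557464  88.65155431 201.76588736]
[ 86.47887208 -22.58255272 104.93019604]
[ 86.43994714  26.77789814 104.9375879 ]
[ 413.54361202 -436.63306574   65.        ]
```

```bash
python3 -m pendant '{"offset":[[0,0,10],[0,0,20],[0,0,17],[-0.5,0,7.5],[0,-10,0],[0,-20,0],[0,-20,0],[0,-15,0],[0,-7,0],[0,-3,0],[0,0,0],[0,0,0]],"rotation":[[0,0,0],[0,0,0],[0,0,0],[0,0,0],[0,0,0],[0,0,0],[0,0,0],[0,0,0],[0,0,0],[0,0,0],[0,0,0],[0,0,0]],"fingers":[255,255,255,255,255,255,255,255,255,255,255,255]}'
python3 - <<'E'
from h import *;from rig import get_state,camera
s=get_state();c=camera("wrist");cv2.imwrite("pics/w6.png",c["image"]);pickle.dump((s,c),open("w6.pkl","wb"))
sc=camera("scene");crop(sc["image"],130,140,260,260,5,"pics/s6.png")
print(s["ee_pos"],s["wrist_force"],s["moment"]);rel(s,(546,-242,212.4),196.53)
E
```

```text
time_s: 10.2
ee_pos: [527.0, -249.0, 213.0]
tcp_rot: [2.518, -1.878, 0.0]
wrist_force: [-0.7, 0.2, -4.3]
gripper_width: 0.154
[ 526.97927101 -249.03309303  213.03695005] [-0.71811437  0.22043156 -4.25927477] [-0.06816481  0.03228303 -0.04898397]
offset tool [ -1.3 -20.2   0.6] yaw y -163.43 z axis [ 0.e+00 -1.e-04 -1.e+00]
rot [ 0.     -0.0001  0.0008]
```

View pics/w6.png

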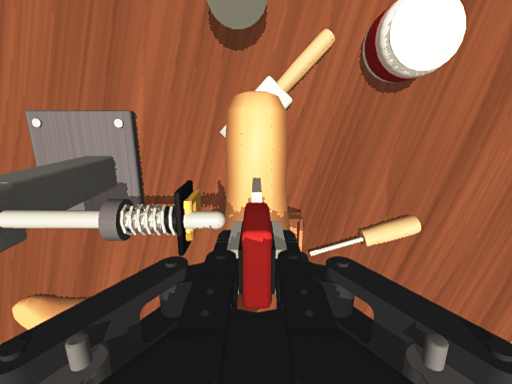

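View pics/s6.png

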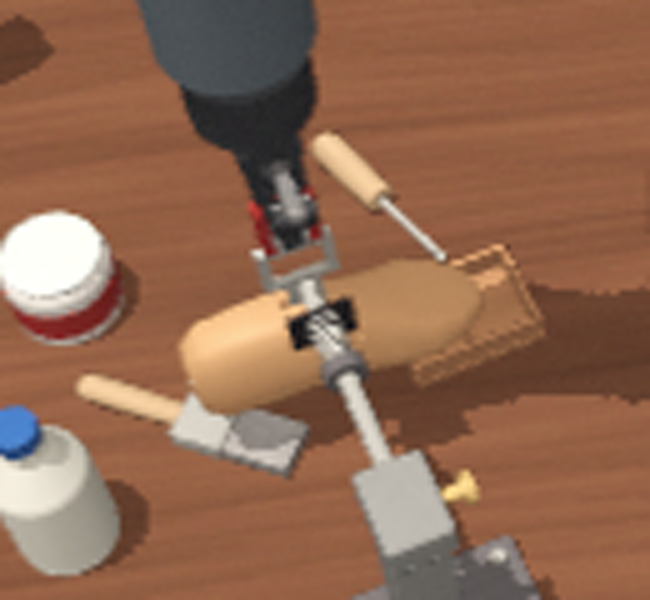

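```bash
python3 - <<'E'
from h import *
s,c=pickle.load(open("w6.pkl","rb"))
crop(c["image"],80,170,260,250,4.4,"pics/w6c.png")
R=Ro.from_rotvec(s["tcp_rot"]).as_matrix()
for uv in((20,219),(90,219),(215,219),(225.5,219)): print((R.T@(plane(c,uv,185,s)-s["ee_pos"])).round(1))
g=c["image"].astype(int)
for u in (10,40,80,205,215,220,223,225,227):
    col=g[200:240,u].min(axis=1); x=np.where(col>120)[0]+200
    print(u,x.min() if len(x) else None,x.max() if len(x) else None)
E
```

```text
[  -1.  -159.4   28. ]
[  -1.  -112.1   28. ]
[ -1.1 -27.7  28. ]
[ -1.1 -20.7  28. ]
10 211 227
40 211 227
80 205 227
205 212 227
215 212 228
220 213 227
223 216 224
225 None None
227 None None
```

View pics/w6c.png

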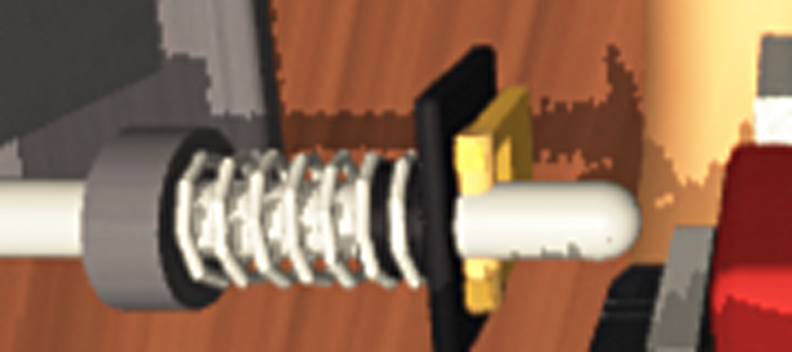

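```bash
python3 -m pendant '{"offset":[[0,-2,0.5],[0,-4,0],[0,-4,0],[0,-4,0],[0,-4,0],[0,-4,0],[0,-4,0],[0,-4,0],[0,-3,0],[0,-2,0],[0,-1,0],[0,0,0]],"rotation":[[0,0,0],[0,0,0],[0,0,0],[0,0,0],[0,0,0],[0,0,0],[0,0,0],[0,0,0],[0,0,0],[0,0,0],[0,0,0],[0,0,0]],"fingers":[255,255,255,255,255,255,255,255,255,255,255,255]}'
python3 - <<'E'
from h import *;from rig import get_state,camera
s=get_state();c=camera("wrist");cv2.imwrite("pics/w7.png",c["image"])
sc=camera("scene");crop(sc["image"],150,150,250,250,6,"pics/s7.png")
R=Ro.from_rotvec(s["tcp_rot"]).as_matrix()
print(s["ee_pos"],"F tool",R.T@s["wrist_force"],R.T@s["moment"]);rel(s,(546,-242,212.4),196.53)
E
```

```text
time_s: 11.5
ee_pos: [561.9, -238.5, 212.2]
tcp_rot: [2.519, -1.878, -0.0]
wrist_force: [-0.0, 0.3, -5.2]
gripper_width: 0.153
[ 561.92359488 -238.52199543  212.24149867] F tool [-0.27901706 -0.06781336  5.16138043] [ 0.02378258 -0.00279435 -0.02787174]
offset tool [-1.2 16.3 -0.2] yaw y -163.41 z axis [-1.e-04  1.e-04 -1.e+00]
rot [0.0001 0.0001 0.0011]
```

View pics/w7.png

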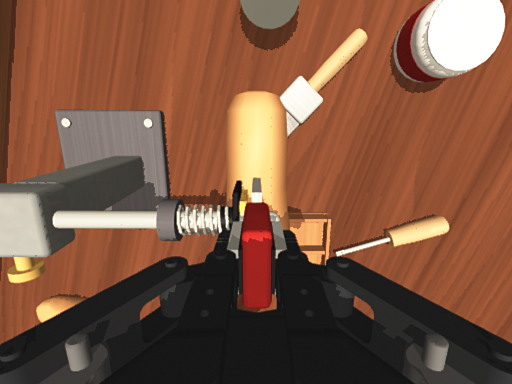

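View pics/s7.png

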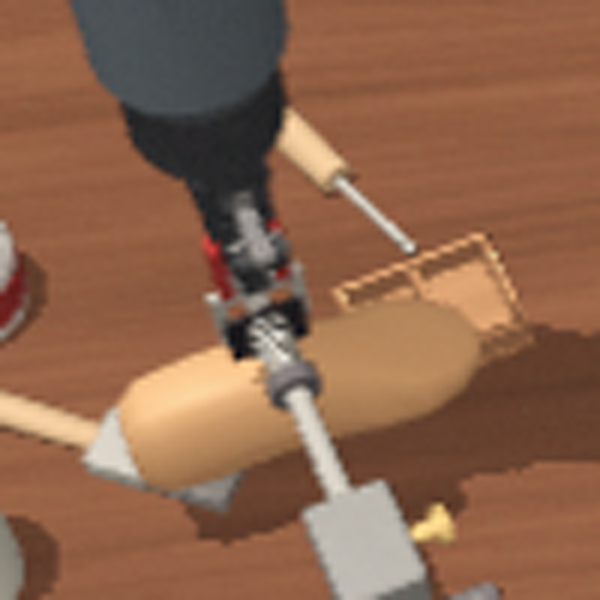

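```bash
cat > st.py <<'E'
from h import *;from rig import get_state
s=get_state();R=Ro.from_rotvec(s["tcp_rot"]).as_matrix();d=np.array([.9586,.2847,0])
print("along past tip",round(float(d@(s["ee_pos"]-[546.5,-242.5,0])),1),"F tool",(R.T@s["wrist_force"]).round(1),"M",(R.T@s["moment"]).round(2),"z",s["ee_pos"][2].round(1))
E
python3 -m pendant '{"offset":[[0,-2,0],[0,-2,0],[0,-2,0],[0,-2,0],[0,-2,0],[0,-2,0]],"rotation":[[0,0,0],[0,0,0],[0,0,0],[0,0,0],[0,0,0],[0,0,0]],"fingers":[255,255,255,255,255,255]}'; python3 st.py
python3 -m pendant '{"offset":[[0,-2,0],[0,-2,0],[0,-2,0],[0,0,0]],"rotation":[[0,0,0],[0,0,0],[0,0,0],[0,0,0]],"fingers":[255,255,255,255]}'; python3 st.py
```

```text
time_s: 12.2
ee_pos: [573.0, -235.3, 212.2]
tcp_rot: [2.518, -1.877, -0.001]
wrist_force: [-1.5, -0.5, -4.4]
gripper_width: 0.151
along past tip 27.5 F tool [0.1 1.6 4.4] M [-0.87 -0.1   0.07] z 212.2
time_s: 12.6
ee_pos: [578.9, -233.6, 212.2]
tcp_rot: [2.518, -1.877, -0.001]
wrist_force: [-4.4, -1.0, -3.6]
gripper_width: 0.149
along past tip 33.6 F tool [-0.3  4.5  3.7] M [-1.6  -0.02  0.06] z 212.2
```

```bash
python3 -m pendant '{"offset":[[0,-2,0],[0,-2,0],[0,-2,0],[0,-2,0],[0,-2,0],[0,-2,0],[0,0,0]],"rotation":[[0,0,0],[0,0,0],[0,0,0],[0,0,0],[0,0,0],[0,0,0],[0,0,0]],"fingers":[255,255,255,255,255,255,255]}'; python3 st.py
python3 - <<'E'
from h import *;from rig import get_state,camera
c=camera("wrist");crop(c["image"],150,150,310,270,5,"pics/w8.png")
sc=camera("scene");crop(sc["image"],160,160,240,240,7,"pics/s8.png")
E
```

```text
time_s: 13.3
ee_pos: [589.7, -230.4, 212.2]
tcp_rot: [2.517, -1.877, -0.003]
wrist_force: [-7.2, -1.3, -2.2]
gripper_width: 0.149
along past tip 44.9 F tool [-0.8  7.2  2.3] M [-2.72 -0.04  0.16] z 212.2
```

View pics/w8.png

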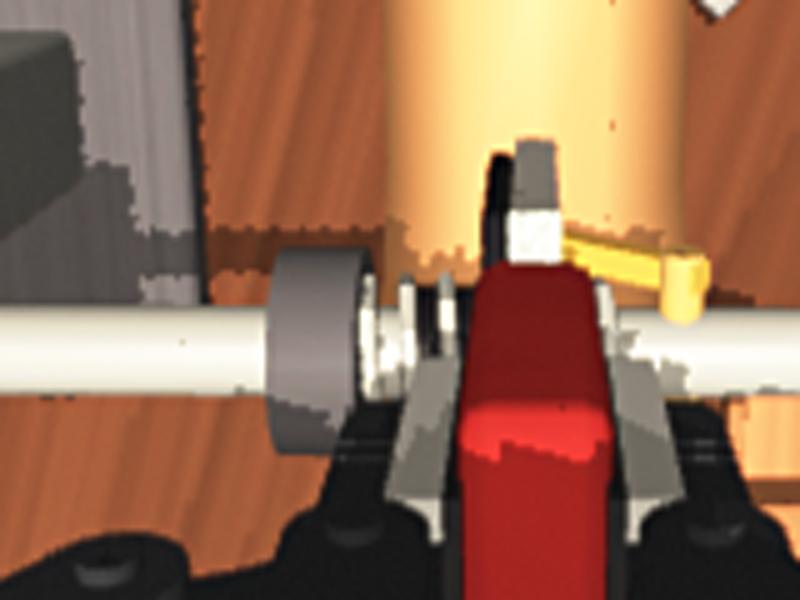

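View pics/s8.png

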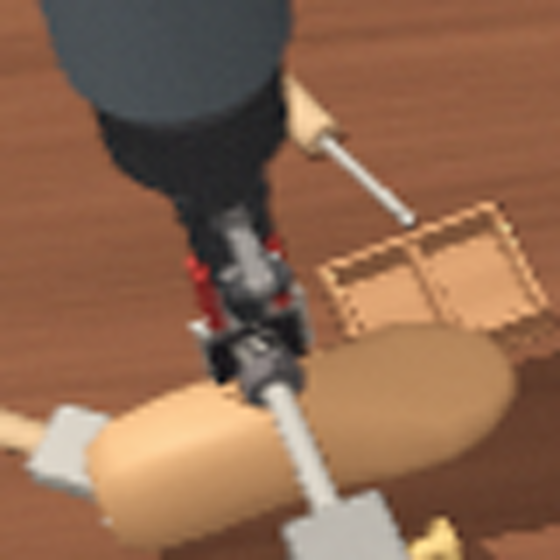

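```bash
python3 -m pendant '{"offset":[[0,-1.5,-0.5],[0,-1.5,0],[0,-1.5,0],[0,-1,0],[0,0,0]],"rotation":[[0,0,0],[0,0,0],[0,0,0],[0,0,0],[0,0,0]],"fingers":[255,255,255,255,255]}'; python3 st.py
python3 - <<'E'
from h import *;from rig import get_state,camera
c=camera("wrist");crop(c["image"],200,150,310,230,7,"pics/w9.png")
E
```

```text
time_s: 13.9
ee_pos: [594.3, -229.1, 212.2]
tcp_rot: [2.516, -1.877, -0.005]
wrist_force: [-7.9, -3.4, -4.0]
gripper_width: 0.157
along past tip 49.6 F tool [1.  8.5 4.1] M [-3.21  0.15  0.13] z 212.2
```

View pics/w9.png

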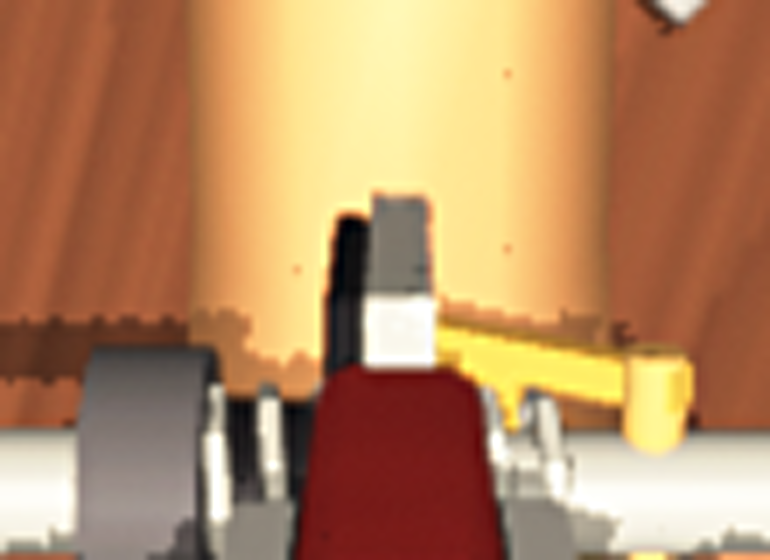

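```bash
python3 -m pendant '{"offset":[[0,-1,0],[0,-1,0],[0,-1,0],[0,0,0]],"rotation":[[0,0,0],[0,0,0],[0,0,0],[0,0,0]],"fingers":[255,255,255,255]}'; python3 st.py
python3 - <<'E'
from h import *;from rig import get_state,camera
c=camera("wrist");crop(c["image"],200,150,310,230,7,"pics/w10.png")
E
```

```text
time_s: 14.35
ee_pos: [596.8, -228.3, 212.2]
tcp_rot: [2.515, -1.877, -0.006]
wrist_force: [-7.6, -3.2, -3.9]
gripper_width: 0.152
along past tip 52.3 F tool [0.9 8.2 3.9] M [-3.49  0.03  0.1 ] z 212.2
```

View pics/w10.png

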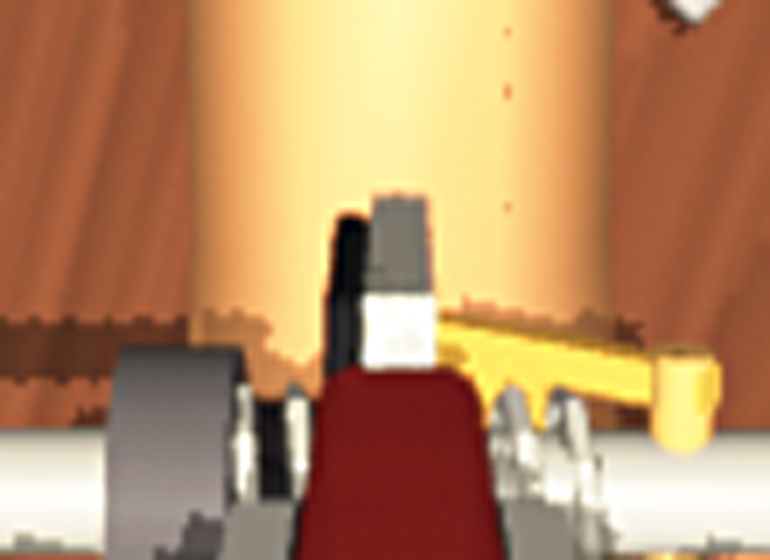

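```bash
python3 -m pendant '{"offset":[[0,-1,0],[0,-1,0],[0,0,0]],"rotation":[[0,0,0],[0,0,0],[0,0,0]],"fingers":[255,255,255]}'; python3 st.py
python3 - <<'E'
from h import *;from rig import get_state,camera
c=camera("wrist");crop(c["image"],200,150,310,230,7,"pics/w11.png")
E
```

```text
time_s: 14.7
ee_pos: [598.6, -227.8, 212.2]
tcp_rot: [2.515, -1.877, -0.006]
wrist_force: [-9.7, -3.0, -2.7]
gripper_width: 0.153
along past tip 54.1 F tool [ 0.2 10.1  2.8] M [-3.76  0.05  0.15] z 212.2
```

View pics/w11.png

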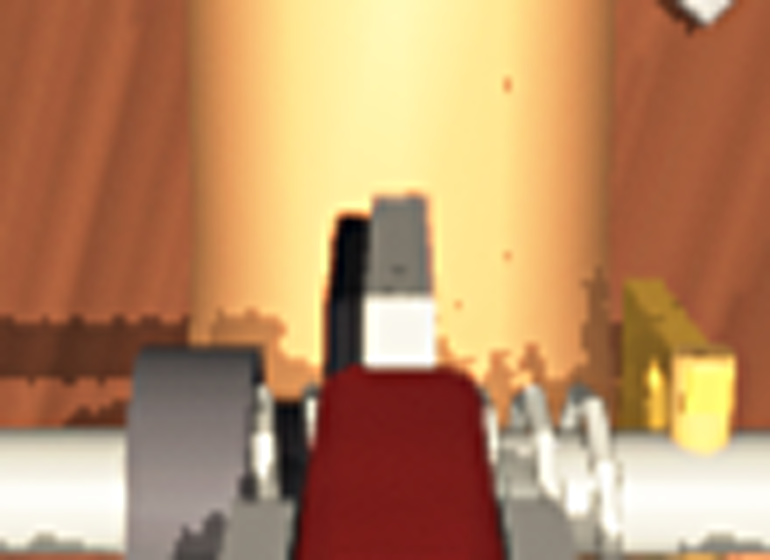

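```bash
python3 -m pendant '{"offset":[[0,1,0],[0,2,0],[0,2,0],[0,2,0],[0,2,0],[0,2,0],[0,2,0],[0,2,0],[0,1,0],[0,0,0]],"rotation":[[0,0,0],[0,0,0],[0,0,0],[0,0,0],[0,0,0],[0,0,0],[0,0,0],[0,0,0],[0,0,0],[0,0,0]],"fingers":[255,255,255,255,255,255,255,255,255,255]}'; python3 st.py
python3 - <<'E'
from h import *;from rig import get_state,camera
c=camera("wrist");crop(c["image"],200,150,310,230,7,"pics/w12.png")
E
```

```text
time_s: 15.75
ee_pos: [584.5, -231.9, 212.2]
tcp_rot: [2.517, -1.878, -0.003]
wrist_force: [-4.8, -2.5, -4.7]
gripper_width: 0.149
along past tip 39.5 F tool [1.1 5.3 4.7] M [-2.09  0.24  0.11] z 212.2
```

View pics/w12.png

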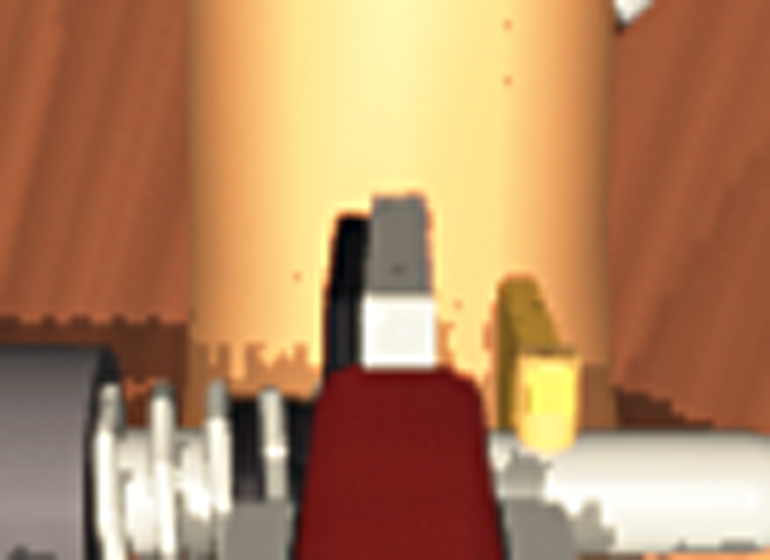

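```bash
python3 -m pendant '{"offset":[[0,1.5,0],[0,1.5,0],[0,1.5,0],[0,1.5,0],[0,1,0],[0,0,0]],"rotation":[[0,0,0],[0,0,0],[0,0,0],[0,0,0],[0,0,0],[0,0,0]],"fingers":[255,255,255,255,255,255]}'; python3 st.py
python3 -m pendant '{"offset":[[0,1,0],[0,0,0]],"rotation":[[0,0,0],[0,0,0]],"fingers":[255,255]}'; python3 st.py
python3 - <<'E'
from h import *;from rig import get_state,camera
c=camera("wrist");crop(c["image"],200,150,310,230,7,"pics/w13.png")
E
```

```text
time_s: 16.4
ee_pos: [578.6, -233.5, 212.7]
tcp_rot: [-2.518, 1.878, 0.0]
wrist_force: [-2.8, -2.0, -6.1]
gripper_width: 0.152
along past tip 33.4 F tool [1.1 3.3 6.1] M [-1.46  0.23  0.07] z 212.7
time_s: 16.6
ee_pos: [577.7, -233.8, 212.7]
tcp_rot: [-2.519, 1.878, 0.0]
wrist_force: [-2.4, -1.9, -6.9]
gripper_width: 0.15
along past tip 32.4 F tool [1.1 2.9 6.9] M [-1.36  0.17  0.05] z 212.7
```

View pics/w13.png

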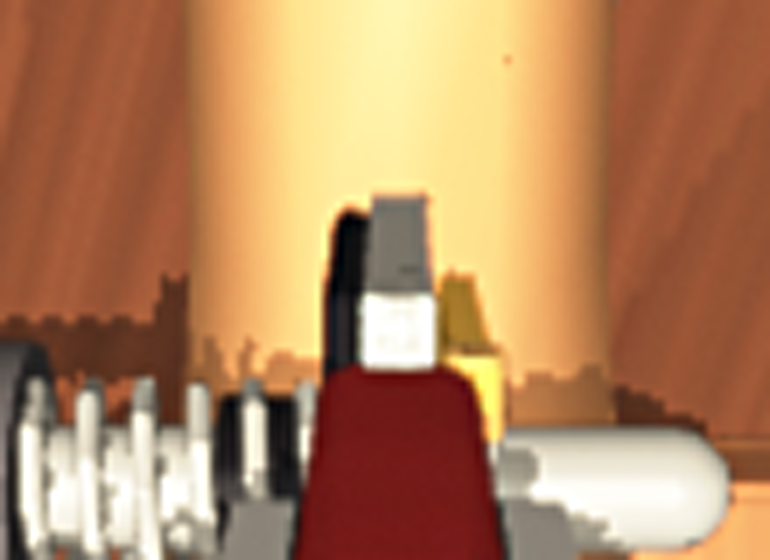

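```bash
for i in 1 ; do python3 -m pendant '{"offset":[[0,0.7,0.5],[0,0,0]],"rotation":[[0,0,0],[0,0,0]],"fingers":[255,255]}' >/dev/null; python3 st.py
python3 -m pendant '{"offset":[[0,0.7,0.5],[0,0,0]],"rotation":[[0,0,0],[0,0,0]],"fingers":[255,255]}'>/dev/null; python3 st.py
python3 -m pendant '{"offset":[[0,0.7,0.5],[0,0,0]],"rotation":[[0,0,0],[0,0,0]],"fingers":[255,255]}'>/dev/null; python3 st.py; done
```

```text
along past tip 31.9 F tool [-0.6  3.9  4. ] M [-1.32 -0.33  0.02] z 212.7
along past tip 31.1 F tool [-0.2  3.5  2.9] M [-1.24 -0.27  0.04] z 212.2
along past tip 30.4 F tool [0.3 2.1 4. ] M [-1.1  -0.04  0.05] z 211.5
```

```bash
python3 -m pendant '{"offset":[[0,0.6,0.5],[0,0,0]],"rotation":[[0,0,0],[0,0,0]],"fingers":[255,255]}' >/dev/null; python3 st.py
python3 -m pendant '{"offset":[[0,0.6,0.5],[0,0,0]],"rotation":[[0,0,0],[0,0,0]],"fingers":[255,255]}'>/dev/null; python3 st.py
python3 - <<'E'
from h import *;from rig import get_state,camera
c=camera("wrist");crop(c["image"],200,150,310,230,7,"pics/w14.png")
sc=camera("scene");crop(sc["image"],160,160,240,240,7,"pics/s14.png")
E
```

```text
along past tip 30.2 F tool [-0.   1.2  3. ] M [-0.44 -0.01  0.01] z 211.1
along past tip 30.0 F tool [ 0.5 -1.7  2.3] M [ 0.42 -0.    0.09] z 210.8
```

View pics/w14.png

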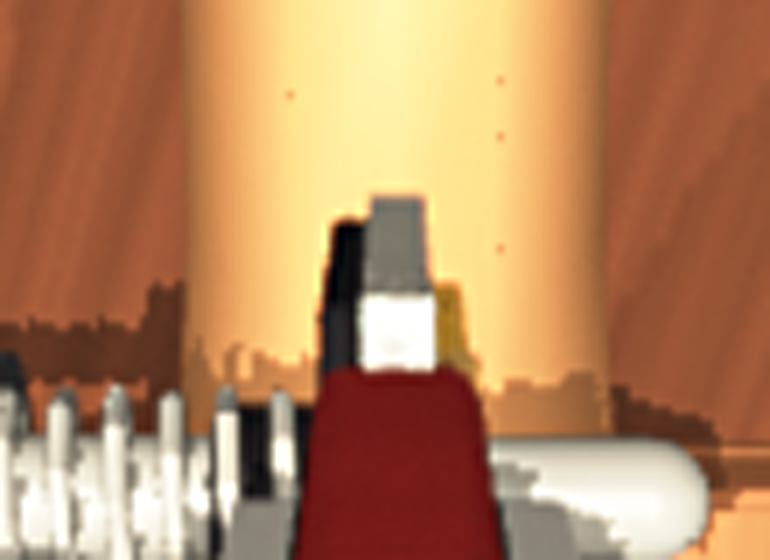

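View pics/s14.png

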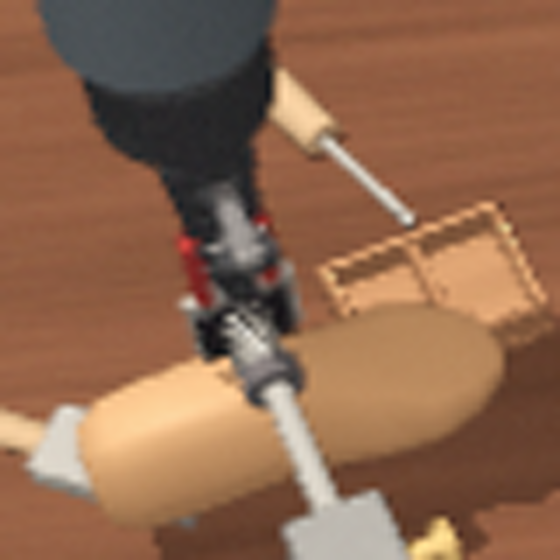

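```bash
python3 -m pendant '{"offset":[[0,-0.3,0.6],[0,0,0]],"rotation":[[0,0,0],[0,0,0]],"fingers":[255,255]}' >/dev/null; python3 st.py
python3 -m pendant '{"offset":[[0,0,0.6],[0,0,0]],"rotation":[[0,0,0],[0,0,0]],"fingers":[255,255]}'>/dev/null; python3 st.py
python3 -m pendant '{"offset":[[0,0,0.6],[0,0,0]],"rotation":[[0,0,0],[0,0,0]],"fingers":[255,255]}'>/dev/null; python3 st.py
python3 -m pendant '{"offset":[[0,0,0],[0,0,0],[0,0,0]],"rotation":[[0,0,0],[0,0,0],[0,0,0]],"fingers":[255,255,255]}'>/dev/null; python3 st.py
```

```text
along past tip 30.0 F tool [ 0.4 -1.8  0.7] M [0.85 0.05 0.14] z 209.9
along past tip 29.9 F tool [ 0.1 -2.6 -0. ] M [1.2  0.12 0.1 ] z 209.3
along past tip 29.9 F tool [-0.4 -4.2 -2.2] M [ 1.23 -0.19  0.13] z 209.2
along past tip 29.9 F tool [-0.5 -3.8 -4.1] M [ 1.62 -0.3   0.09] z 209.1
```

```bash
python3 -m pendant '{"offset":[[0,-0.5,-0.6],[0,0,0],[0,0,0]],"rotation":[[0,0,0],[0,0,0],[0,0,0]],"fingers":[255,255,255]}' >/dev/null; python3 st.py
python3 -m pendant '{"offset":[[0,-0.5,0],[0,0,0],[0,0,0]],"rotation":[[0,0,0],[0,0,0],[0,0,0]],"fingers":[255,255,255]}'>/dev/null; python3 st.py
```

```text
along past tip 29.9 F tool [ 0.3 -3.4 -2.2] M [1.47 0.06 0.09] z 209.2
along past tip 30.0 F tool [-0.4 -1.9 -3.8] M [0.76 0.11 0.1 ] z 209.2
```

```bash
python3 -m pendant '{"offset":[[0,-0.5,-0.6],[0,0,0],[0,0,0]],"rotation":[[0,0,0],[0,0,0],[0,0,0]],"fingers":[255,255,255]}' >/dev/null; python3 st.py
python3 -m pendant '{"offset":[[0,-0.2,-0.3],[0,0,0],[0,0,0]],"rotation":[[0,0,0],[0,0,0],[0,0,0]],"fingers":[255,255,255]}'>/dev/null; python3 st.py
```

```text
along past tip 30.2 F tool [ 2.  0. -1.] M [0.06 0.62 0.08] z 209.2
along past tip 30.3 F tool [2.5 0.3 2.8] M [-0.45  1.22  0.07] z 209.3
```

```bash
python3 -m pendant '{"offset":[[0,0,0],[0,0,0],[0,0,0],[0,0,0],[0,0,0]],"rotation":[[0,0,0],[0,0,0],[0,0,0],[0,0,0],[0,0,0]],"fingers":[255,255,214,211,208]}' 20; python3 st.py
python3 -m pendant '{"offset":[[0,0,0],[0,0,0],[0,0,0],[0,0,0],[0,0,0],[0,0,0]],"rotation":[[0,0,0],[0,0,0],[0,0,0],[0,0,0],[0,0,0],[0,0,0]],"fingers":[205,202,199,196,190,185]}' ; python3 st.py
python3 - <<'E'
from h import *;from rig import get_state,camera
c=camera("wrist");cv2.imwrite("pics/w15.png",c["image"])
E
```

```text
time_s: 20.35
ee_pos: [576.5, -233.7, 210.3]
tcp_rot: [-2.518, 1.877, 0.0]
wrist_force: [-1.5, -0.5, -0.9]
gripper_width: 0.187
along past tip 31.3 F tool [0.1 1.6 0.9] M [-0.63 -0.13 -0.02] z 210.3
time_s: 20.95
ee_pos: [576.5, -234.2, 210.0]
tcp_rot: [-2.519, 1.878, -0.0]
wrist_force: [-0.1, -0.2, 0.5]
gripper_width: 0.274
along past tip 31.1 F tool [ 0.1  0.2 -0.5] M [-0.04 -0.04 -0.03] z 210.0
```

View pics/w15.png

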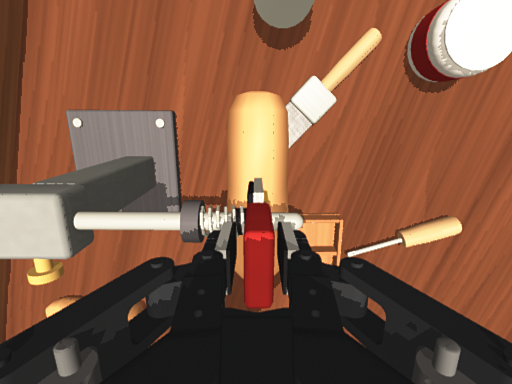

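```bash
python3 -m pendant '{"offset":[[0,0,0],[0,0,0],[0,0,0],[0,0,0],[0,0,0],[0,0,-3],[0,0,-6],[0,0,-10],[0,0,-15],[0,0,-20],[0,0,-25],[0,0,-25]],"rotation":[[0,0,0],[0,0,0],[0,0,0],[0,0,0],[0,0,0],[0,0,0],[0,0,0],[0,0,0],[0,0,0],[0,0,0],[0,0,0],[0,0,0]],"fingers":[175,165,150,140,130,130,130,130,130,130,130,130]}' ; python3 st.py
python3 -m pendant '{"offset":[[0,10,-20],[0,20,-15],[0,20,0],[0,10,0],[0,0,0],[0,0,0],[0,0,0],[0,0,0]],"rotation":[[0,0,0],[0,0,0],[0,0,0],[0,0,0],[0,0,0],[0,0,0],[0,0,0],[0,0,0]],"fingers":[130,130,130,130,130,130,130,130]}'
python3 - <<'E'
from h import *;from rig import get_state,camera
s=get_state();c=camera("wrist");cv2.imwrite("pics/w16.png",c["image"]);pickle.dump((s,c),open("w16.pkl","wb"))
crop(c["image"],100,130,300,280,4,"pics/w16c.png")
sc=camera("scene");crop(sc["image"],110,140,250,260,5,"pics/s16.png")
E
```

```text
time_s: 22.2
ee_pos: [576.3, -234.4, 316.0]
tcp_rot: [-2.518, 1.878, -0.002]
wrist_force: [0.4, -0.6, 0.2]
gripper_width: 0.49
along past tip 30.9 F tool [ 0.7 -0.2 -0.2] M [ 0.05  0.09 -0.04] z 316.0
time_s: 23.0
ee_pos: [519.4, -251.1, 348.2]
tcp_rot: [2.519, -1.877, -0.002]
wrist_force: [0.5, -0.6, 0.3]
gripper_width: 0.49
```

View pics/w16.png

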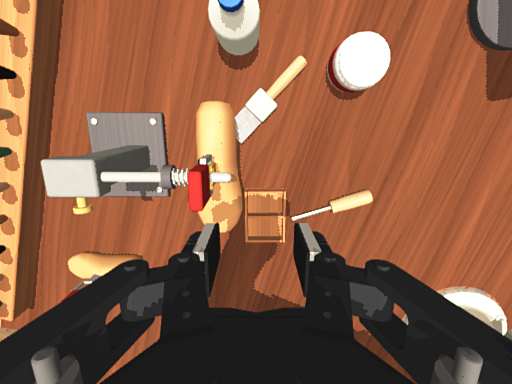

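View pics/w16c.png

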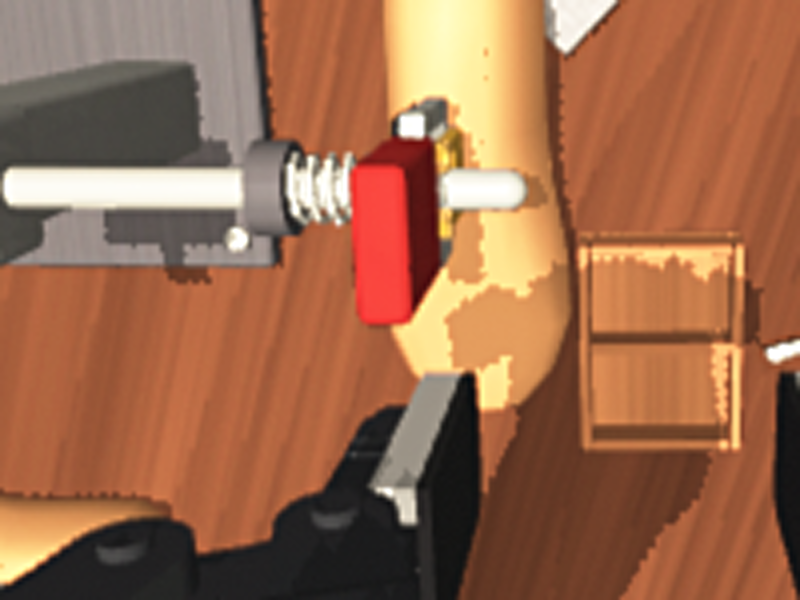

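View pics/s16.png

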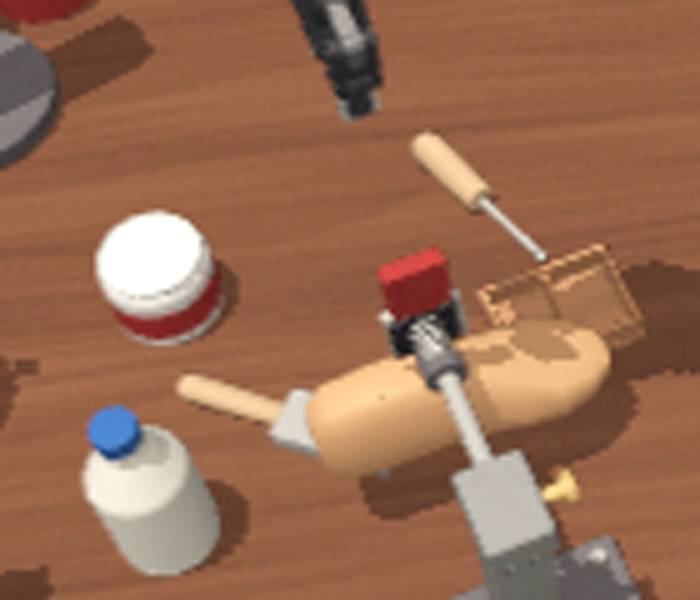

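```bash
python3 - <<'E'
from h import *;from rig import get_state,camera
s,c0=pickle.load(open("w16.pkl","rb"))
s=get_state();c=camera("wrist");print("diff",np.abs(c["image"].astype(int)-c0["image"]).max(), np.abs(s["dq"]).max())
d=np.array([.9586,.2847,0]);n=np.array([-.2847,.9586,0])
for nm,uv,z in (("griptop",(195.7,190.5),245),("heelbar",(203,161.5),191),("tip",(231.5,177.2),185),("last L",(197,130),100),("last R",(237,130),100)):
    p=plane(c,uv,z,s)-[546.2,-242.2,0];print(nm,round(d@p,1),round(n@p,1))
t=camera("top");cv2.imwrite("pics/t17.png",t["image"])
E
```

```text
diff 110 0.0026421149964483345
griptop 28.8 0.6
heelbar 31.2 -18.5
tip 0.2 0.8
last L 55.4 -49.1
last R -1.2 -49.1
```

View pics/t17.png

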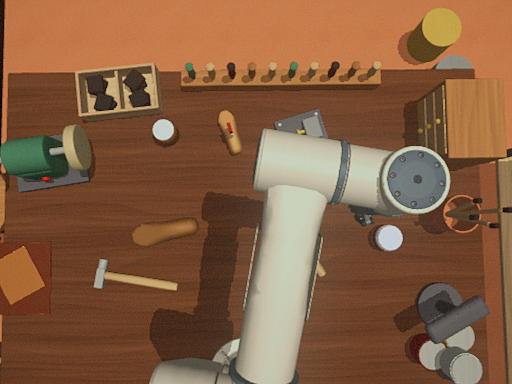

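```bash
python3 - <<'E'
from h import *;from rig import get_state,camera
im=[camera("wrist")["image"].astype(int) for _ in range(4)]
for a,b in ((0,1),(1,2),(0,3)):
    e=np.abs(im[a]-im[b]).max(axis=2);print((e>40).sum(),(e[90:240,180:245]>40).sum())
e=np.abs(im[0]-pickle.load(open("w16.pkl","rb"))[1]["image"]).max(axis=2);print((e>40).sum())
E
```

```text
134 7
226 8
323 22
749
```

```bash
python3 -m pendant '{"offset":[[0,0,0],[0,0,0],[0,0,0],[0,0,0],[0,0,0],[0,0,0],[0,0,0],[0,0,0]],"rotation":[[0,0,0],[0,0,0],[0,0,0],[0,0,0],[0,0,0],[0,0,0],[0,0,0],[0,0,0]],"fingers":[130,130,130,130,130,130,130,130]}'
python3 - <<'E'
from h import *;from rig import get_state,camera
def red(i):
    h=cv2.cvtColor(i,cv2.COLOR_BGR2HSV);m=((h[...,0]<6)|(h[...,0]>174))&(h[...,1]>170);m[:150]=0;m[225:]=0;m[:,:180]=0;m[:,225:]=0
    return np.argwhere(m).mean(0).round(2),m.sum()
print(red(pickle.load(open("w16.pkl","rb"))[1]["image"]))
for _ in range(5): c=camera("wrist");print(red(c["image"]))
crop(c["image"],160,140,260,215,8,"pics/w18.png")
E
```

```text
time_s: 24.2
ee_pos: [519.0, -251.4, 349.0]
tcp_rot: [-2.519, 1.878, 0.0]
wrist_force: [-0.4, 0.4, 0.0]
gripper_width: 0.493
(array([187.13, 198.  ]), np.int64(874))
(array([187.14, 197.88]), np.int64(870))
(array([187.15, 197.86]), np.int64(869))
(array([187.14, 197.88]), np.int64(870))
(array([187.18, 197.86]), np.int64(868))
(array([187.16, 197.86]), np.int64(869))
```

View pics/w18.png

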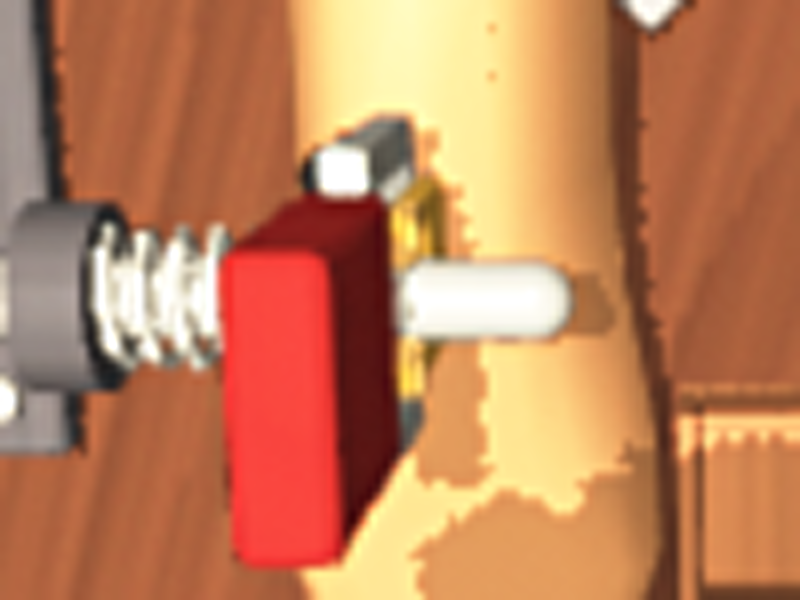

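Still, with the eye between the flap and the plate. Handing in.

```bash
python3 -c "from rig import hand_in;print(hand_in())"
```

```text
the job is handed in; nothing more can be done
None
```

I picked up the red-grip last, hung its eye on the peg, eased it back onto the shut flap and let go. The job is handed in, at about 24 s of the 67 s allowed; it reports no verdict.

- **Pushing in:** I threaded the peg with no contact force. I then pushed in small steps against the plate until a picture showed the flap fallen shut behind the eye. The highest reading between steps was about 10 N at the wrist.
- **Easing back:** I backed off in small steps until the eye met the flap, adjusted until the wrist force was near zero, and released. At one point the wrist read about 4 N of extra pull on the flap and 4 N of pressing on the peg, so I backed both off.
- **Last checks:**
  - The wrist pictures show the eye between flap and plate. The grip was about 1 mm off the peg's axis sideways and close to upright.
  - Over five frames the grip moved under 0.05 px, so it hangs still. The gripper was well clear, with zero wrist force.
- **Not settled:** An earlier frame comparison showed many changed pixels. I took this to be the arm settling, because the grip itself stayed within 0.15 px. I couldn't read the flap angle and plate travel directly; both are judged from pictures and forces. I saw no bystander displaced, but the arm hid several from the last top view and I did not measure their positions.

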